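Close the lamp bay of the microscope light source

TASK

Close the open lamp bay in the top of the light-source housing with its own cover, the one with a tongue at one end. Holding it by its handle and tilted tongue-down, hook the tongue under the housing's ledge, then swing the other end down, keeping hold until the cover is down flat in its recess, and let go. Leave the shorter cover, which has no tongue, where it lies.

Things in the scene. Friction and masses are not known exactly. Their poses are not given: they have to be found in the camera images.
- cover: Right cover, loose, grey metal, 0.2-0.45 kg, flat on the table. Origin: mid-underside; x along its 140 mm length, z up. x -70 to -35 mm: tongue 50 wide (y), 5 thick, flush with the underside; x -35 to 70: plate 90 wide, 14 thick. Handle: upright steel rib on the plate at x = 12 mm, 12 thick (x), 50 long (y), top 49 mm above the underside; grip it from above, fingers closing along x.
- tongue_tip (a point): End of the cover's tongue: x = -70 mm, y = 0, 2.5 mm above the underside in the cover's frame. When seated it is under the ledge, cover x along housing x, underside on the recess floor; about 10 mm of play each way, the middle being this tip at x = -75 mm, y = 0 in the housing's frame.
- housing: Grey box 200 x 170 mm (x, y), fixed. Origin: mid-underside, z up; x runs from its ledge end (robot side) to the far end. Recess in its top: flat floor 75 mm up, x -85 to 75, y -55 to 55 mm, with the lamp hole in it. Far and side walls 91 mm up. Steel ledge across the near end, x -100 to -55, 95 to 103 mm up: a 20 mm gap under it, 30 mm deep. The cover only enters tilted, tongue first.
- plain_cover: Wrong cover, loose, same material and same rib handle (at its middle), but a plain rectangle 100 by 90 mm, 14 mm thick, without a tongue. Origin: middle of its underside. It lies on the table beside the right one; which of the two is nearer the housing varies.
Not all that is in view belongs to the job. Leave any black or brown look-alike of the cover alone.

How it is judged (in metres and radians):
On the way, in this order (a step that is already met when the one before it is completed fails the run):
1. the tongue is under the ledge by at least 5 mm while the cover is held tilted more than 5 degrees (x of tongue_tip in the frame of housing between -0.09 and -0.06 m and y of tongue_tip in the frame of housing between -0.04 and 0.04 m and z of tongue_tip in the frame of housing between 0.07 and 0.095 m and contact force between the fingers and cover above 0.3 N and angle between cover's own z axis and vertical above 0.09 rad), for 0.1 s.
2. the cover has been swung down to within 4 degrees of flat, tongue under the ledge, with the fingers still on it (x of tongue_tip in the frame of housing below -0.06 m and z of tongue_tip in the frame of housing below 0.095 m and angle between cover's own z axis and vertical below 0.07 rad and contact force between the fingers and cover above 0.3 N), for 0.05 s.
At the end, for the whole second after the job is handed in: The tongued cover lies at rest and released in the housing's recess: tongue under the ledge by at least 5 mm, centred across within 16 mm, its underside within 5 mm of the recess floor, flat within 3 degrees and in line with the housing within 14 degrees (x of tongue_tip in the frame of housing between -0.09 and -0.06 m and y of cover in the frame of housing between -0.016 and 0.016 m and z of cover in the frame of housing between 0.07 and 0.08 m and angle between cover's own z axis and vertical below 0.05 rad and angle between the x axis of cover and the x axis of housing, either way round below 0.25 rad and linear speed of cover below 0.02 m/s); the robot touches nothing.
It fails at once if the plain cover is shifted or lifted by more than 30 mm (distance of plain_cover from where it was at the start of the episode above 0.03 m).
It also fails if it takes over 45 s, if anything falls off the work surface, if the arm or the gripper's body presses on something with over 40 N, if the wrist force passes 120 N, or if a joint passes its speed limit or range.

ROBOT

A 6-joint arm with a two-finger parallel gripper is mounted at the origin on the work surface. World frame = base frame: x ahead of the robot, y to its left, z up, the work surface at z = 0. Lengths are in m, angles in degrees, forces in N, time in s.
With the tool pointing down it reaches from about 0.3 to 0.75 m from the base axis. Payload 8.5 kg.
Tool frame: the origin (TCP) lies midway between the tips of the shut fingers; the grasp point (between the pads) lies 19 mm behind it; z points along the fingers, y is the line along which they close (so a half turn about z gives the same grasp; the last joint's range is limited). The gripper opens to 85 mm and grips with 20 to 120 N. Pads are 22 mm wide; open, the fingers measure 114 mm over their backs; the gripper's body (76 mm by 85 mm) begins 54 mm behind the grasp point. The pads swing forward as they close: fully open they stand 13 mm farther back than shut.
Start: joints at [59.8, 21.807, 74.336, -0, 83.858, -12.336], TCP at [0.169, 0.523, 0.231] pointing down, gripper open.
Joint ranges: [-178.18, 178.18], [-50.72, 133.34], [12.68, 142.11], [-81.47, 261.47], [9.98, 163.14], [-165.26, 165.26]. Speed limits (degrees/s): [136.94, 136.94, 180, 180, 180, 180].

INTERFACE

Orientations are given as a 3x3 rotation matrix whose columns are the frame's x, y, z axes.
In Python, from rig import env, get_image, close_job gives the robot as it stands.
- The arm moves only by the tool step_arm, never from a script. Its argument "targets" is a list of rows, each a list of 2 entries, a list of its own where there are three numbers: the shift along the tool's x, y, z as a fraction of full scale, then the turn, a rotation vector about the tool's x, y, z as a fraction of full scale. In form: [[[x, y, z], [wx, wy, wz]], ...]. A call has 1 to 10 rows; each row is the pose to reach, as a shift and turn from the pose commanded when the call began, along the tool's axes at that moment; what a row does not reach only later rows make up. Full scale, the value 1, is 0.3 m for a shift and 45 degrees for a turn. A row lasts 1/12 s, in which the tool goes at most 41.7 mm and 7.16 degrees, less where a joint would pass 70% of its speed; a pose out of reach is approached as far as the arm can. A call with a number of a shift or a turn outside -1 to 1 is refused whole. A call with a gripper value outside its range is refused whole. "jaw" is the finger opening in mm, from 0 to 85.4, set as the call begins (left out, the last holds). The fingers move at their own pace and stop on an object; "grip_force" is the grip in N (left out, the last holds). Time passes only in rows, so rows that repeat a pose let the fingers close. It gives the time, the measured TCP pose, the force, the opening and the grip force at its end, in the units of the state.
- env.observe(): the state, without advancing time (a new reading comes with each control period).
- get_image(name): name is "scene" or "side" or "wrist"; returns a dict with "img" (400x640x3 uint8, red, green, blue), "z_map" (400x640 float32, m along the optical axis (not along the pixel's ray), 0 where there is no reading), "intrinsics" (3x3 intrinsics, pixels), "rvec" (rotation vector, rad) and "tvec" (3), from world to camera coordinates, as OpenCV has them. Camera axes: x right, y down, z forward; pixel columns grow to the right and rows downward; lengths in m; the calibration is good to about 2 mm. A picture is of the moment at which its call begins.
- close_job(): hands the job in; it is judged then, once.
The state is a dict: "time_s": time; "q": joint angles; "qvel": joint speeds; "joint_efforts": joint torques, N m; "position": TCP position; "tool_rot": TCP orientation; "ft_force": force on the tool from outside, world axes, zero at the start; "wrist_torque": the same for the moment, N m; "grip_width": finger opening in m; "gripper_force": force on a finger pad.
Only numpy, scipy, OpenCV 4.12 (cv2) and the standard library are available. Lean on these libraries where they do the work, as an engineer would, in place of code of your own. Each camera call takes 0.05 s, during which the arm holds its last target. There are 200 camera calls.

## Working session

There is one attempt and no reset: what is moved stays moved. The work goes in short steps, Python scripts to look and compute and a tool call to move; the robot and the scene stay as the last step left them, time stands still between calls to the robot, and variables do not carry over. Pictures are saved under pics/ and viewed, at most 10 in all, crops included, and the job is handed in when it is done.

Besides the shell and the picture viewer there is one more tool, called after "Request:" in YAML: its name, and indented under it one key for each argument. step_arm: Moves the arm, as the interface text tells. Its arguments: {"type":"object","properties":{"targets":{"type":"array","items":{"type":"array"}},"jaw":{"type":"number"},"grip_force":{"type":"number"}},"required":["targets"]}

```bash
mkdir -p pics; cat > h.py <<'E'
import numpy as np, cv2
from rig import env, get_image, close_job
def grab(n):
    d=get_image(n); K=np.array(d["intrinsics"]); R=cv2.Rodrigues(np.array(d["rvec"],float))[0]; t=np.array(d["tvec"],float).ravel()
    z=d["z_map"]; v,u=np.mgrid[:z.shape[0],:z.shape[1]]
    c=np.stack([(u-K[0,2])/K[0,0]*z,(v-K[1,2])/K[1,1]*z,z],-1)
    P=(c-t)@R; P[z==0]=np.nan
    return d["img"],P
def save(n,im): cv2.imwrite("pics/"+n+".png",cv2.cvtColor(im,cv2.COLOR_RGB2BGR))
E
python3 - <<'E'
from h import *
for n in("scene","side"):
    i,P=grab(n); save(n+"0",i); np.savez("/tmp/"+n,i=i,P=P)
s=env.observe(); print(s["position"],s["tool_rot"],s["ft_force"])
E
```

```text
[0.16859366 0.52325454 0.23075234] [[-9.51782608e-01  3.06772466e-01 -7.21494255e-04]
 [ 3.06773132e-01  9.51781978e-01 -1.14562369e-03]
 [ 3.35259424e-04 -1.31171976e-03 -9.99999083e-01]] [ 0.60371865 -0.12796352 -0.61650568]
```

View pics/scene0.png

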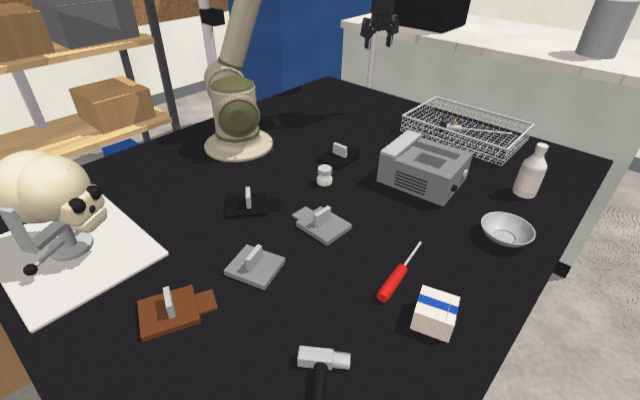

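View pics/side0.png

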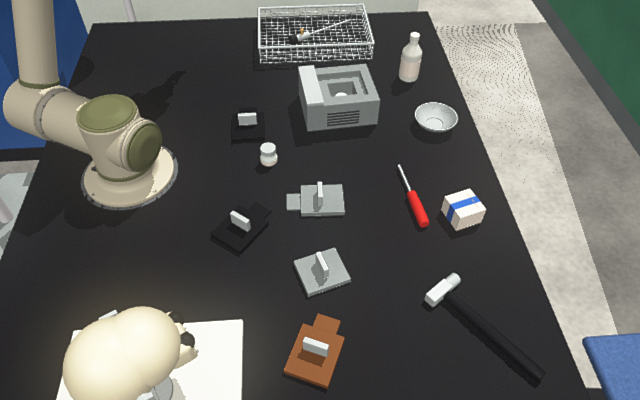

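Candidates in the side view are grey tongued (320,200), grey plain (322,271), black (242,228) and (248,123), and brown (316,350). Only (320,200) is grey with a tongue, at its left end (293,201). The housing is at (338,97), with its ledge at (312,85). Next I'll confirm this with a crop and measure the poses.

```bash
python3 - <<'E'
from h import *
d=np.load("/tmp/side.npz"); i,P=d["i"],d["P"]
save("crop1",cv2.resize(i[170:300,260:390],None,fx=4,fy=4,interpolation=cv2.INTER_CUBIC))
def rect(n,m):
    q=P_[m]; 
    c,s,a=cv2.minAreaRect(q[:,:2].astype(np.float32)); print(n,len(q),np.round(c,4),np.round(s,4),round(a,1),"z",np.round(np.percentile(q[:,2],[5,50,95]),4))
    return q
for cam,boxes in (("side",{"cover":(275,355,170,225),"plain":(285,358,240,300),"hous":(290,390,55,140)}),("scene",{"cover":(285,360,195,250),"plain":(215,295,235,295),"hous":(365,485,122,210)})):
    d=np.load(f"/tmp/{cam}.npz"); P_=d["P"]; z=P_[...,2]
    for n,(a,b,c,e) in boxes.items():
        m=np.zeros(z.shape,bool); m[c:e,a:b]=1
        print(cam)
        if n=="hous":
            rect("ledge",m&(z>.098)&(z<.108)); rect("rim",m&(z>.087)&(z<.0945)); rect("floor",m&(z>.07)&(z<.079))
        else:
            rect("all",m&(z>.0035)&(z<.02)); rect("plate",m&(z>.010)&(z<.018)); rect("tongue",m&(z>.003)&(z<.008)); rect("ribtop",m&(z>.045)&(z<.054)); rect("rib",m&(z>.022)&(z<.054))
E
```

```text
side
all 1514 [ 0.4735 -0.1142] [0.1769 0.1973] 85.5 z [0.004  0.0132 0.0173]
plate 1077 [ 0.4746 -0.1306] [0.0954 0.1327] 88.4 z [0.011  0.0142 0.0172]
tongue 475 [ 0.4714 -0.1138] [0.1774 0.2054] 85.1 z [0.0031 0.0044 0.0074]
ribtop 81 [ 0.4829 -0.1296] [0.0519 0.0118] 90.0 z [0.0458 0.0493 0.0519]
rib 120 [ 0.4828 -0.1316] [0.056  0.0118] 90.0 z [0.0253 0.0479 0.0513]
side
all 1599 [ 0.4711 -0.3275] [0.1518 0.1622] 83.8 z [0.0044 0.0137 0.0171]
plate 1380 [ 0.471  -0.3368] [0.1007 0.0927] 17.2 z [0.0112 0.014  0.0169]
tongue 230 [ 0.4726 -0.3267] [0.1547 0.163 ] 85.0 z [0.003  0.0038 0.007 ]
ribtop 116 [ 0.4708 -0.3371] [0.0124 0.0514] 18.1 z [0.0462 0.0488 0.0517]
rib 201 [ 0.471  -0.3371] [0.0131 0.0514] 17.6 z [0.0247 0.047  0.0511]
side
ledge 655 [0.5082 0.2103] [0.0951 0.178 ] 5.0 z [0.1002 0.1037 0.1067]
rim 1060 [0.561  0.2147] [0.2012 0.1804] 5.1 z [0.088  0.0913 0.094 ]
floor 778 [0.5606 0.2137] [0.2001 0.1746] 5.0 z [0.0712 0.0755 0.0784]
scene
all 1057 [ 0.4727 -0.1327] [0.0918 0.1404] 88.3 z [0.0045 0.0127 0.0149]
plate 855 [ 0.4894 -0.1331] [0.0916 0.1066] 88.6 z [0.0108 0.013  0.0149]
tongue 192 [ 0.4726 -0.1163] [0.1236 0.1421] 87.6 z [0.0031 0.0047 0.0074]
ribtop 70 [ 0.4841 -0.1326] [0.0486 0.0115] 89.4 z [0.0458 0.0476 0.0491]
rib 199 [ 0.4847 -0.1317] [0.0542 0.013 ] 89.1 z [0.0237 0.0403 0.0486]
scene
all 1368 [ 0.4711 -0.3374] [0.1017 0.0919] 17.7 z [0.0067 0.013  0.015 ]
plate 1208 [ 0.4715 -0.3371] [0.101  0.0917] 17.1 z [0.0112 0.0131 0.015 ]
tongue 105 [ 0.5   -0.355] [0.1302 0.0643] 58.9 z [0.0033 0.0055 0.0076]
ribtop 108 [ 0.4713 -0.3377] [0.0131 0.0496] 18.2 z [0.0455 0.0477 0.0495]
rib 244 [ 0.4717 -0.3377] [0.0137 0.0497] 18.1 z [0.0244 0.0421 0.0488]
scene
ledge 489 [0.4849 0.2084] [0.047  0.1759] 5.5 z [0.0994 0.1015 0.1032]
rim 977 [0.562  0.2153] [0.1991 0.1779] 5.1 z [0.0879 0.0897 0.0919]
floor 801 [0.5623 0.2117] [0.1995 0.1706] 5.1 z [0.0713 0.0739 0.0782]
```

View pics/crop1.png

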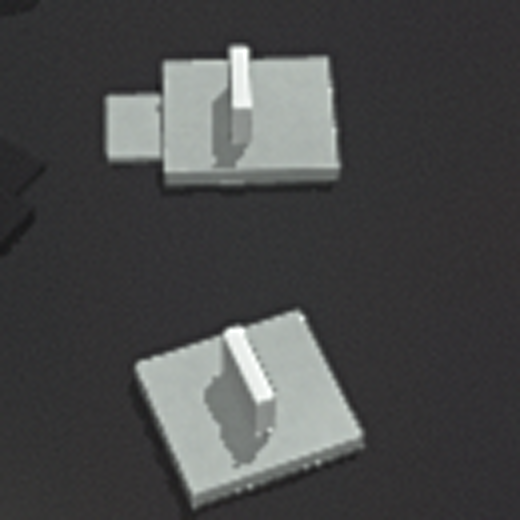

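The crop confirms it: the upper grey part has the tongue at its left end, with the rib at crop (240,85), and the lower one is a plain rectangle. I'll use cover yaw ≈ -1.6°, rib at (0.4845,-0.1325), and housing centre ≈ (0.562,0.215) with yaw 5.1°.

```bash
cat >> h.py <<'E'
from scipy.spatial.transform import Rotation as Ro
def down(yaw,tilt=0):
    # tool y along cover x (heading yaw), tilt: tongue end (-x) down
    B=np.array([[0,1,0],[1,0,0],[0,0,-1.]])
    return Ro.from_euler("z",yaw,degrees=True).as_matrix()@Ro.from_euler("y",-tilt,degrees=True).as_matrix()@B
def need(p,R,s=None):
    s=s or env.observe(); T=np.array(s["tool_rot"]); 
    sh=T.T@(np.array(p)-s["position"])/.3; w=Ro.from_matrix(T.T@R).as_rotvec(degrees=True)/45
    return np.round(sh,4),np.round(w,4)
E
python3 - <<'E'
from h import *
print(need([.4845,-.1325,.12],down(-1.6)))
E
```

```text
(array([-1.6729, -1.7569,  0.3709]), array([-1.7000e-03,  7.0000e-04,  1.6386e+00]))
```

Request:
step_arm:
  targets:
    - [[-0.1,-0.1,0],[0,0,0.1]]
    - [[-0.2,-0.2,0],[0,0,0.2]]
    - [[-0.3,-0.3,0],[0,0,0.3]]
    - [[-0.4,-0.4,0],[0,0,0.4]]
    - [[-0.5,-0.5,0],[0,0,0.5]]
    - [[-0.6,-0.6,0],[0,0,0.6]]
    - [[-0.7,-0.7,0],[0,0,0.7]]
    - [[-0.8,-0.8,0],[0,0,0.8]]
    - [[-0.85,-0.87,0],[0,0,0.82]]
    - [[-0.85,-0.87,0],[0,0,0.82]]
  jaw: 60
  grip_force: 60

```text
time_s: 0.93
position: [0.333, 0.1929, 0.2312]
tool_rot: [[-0.571, 0.821, 0.0], [0.821, 0.571, -0.001], [-0.001, -0.001, -1.0]]
ft_force: [-0.2, -0.1, 0.3]
grip_width: 0.0599
gripper_force: 0.0
```

```bash
python3 - <<'E'
from h import *
print(need([.4845,-.1325,.12],down(-1.6)), env.observe()["q"])
E
```

```text
(array([-1.1782, -0.205 ,  0.372 ]), array([-4.000e-04,  1.600e-03,  8.098e-01])) [ 1.23532431e+01  4.96212086e+00  9.75430534e+01 -7.43851055e-02
  7.75067155e+01 -2.24722563e+01]
```

Request:
step_arm:
  targets:
    - [[-0.1,-0.02,0],[0,0,0.1]]
    - [[-0.2,-0.04,0],[0,0,0.2]]
    - [[-0.3,-0.06,0],[0,0,0.3]]
    - [[-0.4,-0.08,0],[0,0,0.4]]
    - [[-0.5,-0.1,0],[0,0,0.5]]
    - [[-0.6,-0.12,0],[0,0,0.6]]
    - [[-0.7,-0.14,0],[0,0,0.7]]
    - [[-0.8,-0.16,0],[0,0,0.8]]
    - [[-0.9,-0.18,0],[0,0,0.81]]
    - [[-0.95,-0.2,0],[0,0,0.81]]

```text
time_s: 1.77
position: [0.448, -0.0728, 0.2309]
tool_rot: [[0.023, 1.0, -0.0], [1.0, -0.023, -0.0], [-0.0, -0.0, -1.0]]
ft_force: [-1.3, 0.4, -1.0]
grip_width: 0.0599
gripper_force: 0.0
```

```bash
python3 - <<'E'
from h import *
print(need([.4845,-.1325,.12],down(-1.6)))
E
```

```text
(array([-0.1961,  0.1263,  0.3698]), array([-0.0001,  0.0002,  0.0063]))
```

Request:
step_arm:
  targets:
    - [[-0.1,0.06,0.07],[0,0,0]]
    - [[-0.19,0.12,0.14],[0,0,0.006]]
    - [[-0.196,0.126,0.2],[0,0,0.006]]
    - [[-0.196,0.126,0.25],[0,0,0.006]]
    - [[-0.196,0.126,0.27],[0,0,0.006]]
    - [[-0.196,0.126,0.27],[0,0,0.006]]
    - [[-0.196,0.126,0.27],[0,0,0.006]]

```text
time_s: 2.35
position: [0.4835, -0.1298, 0.1508]
tool_rot: [[0.025, 1.0, 0.0], [1.0, -0.025, -0.0], [-0.0, 0.0, -1.0]]
ft_force: [0.5, 0.2, -0.6]
grip_width: 0.06
gripper_force: 0.0
```

```bash
python3 - <<'E'
from h import *
i,P=grab("wrist"); save("w1",i); z=P[...,2]
for n,a,b in(("rib",.043,.055),("plate",.010,.02),("all",.003,.02)):
    m=(z>a)&(z<b)&(abs(P[...,0]-.475)<.1)&(abs(P[...,1]+.1325)<.07)
    q=P[m]
    if len(q)>20: print(n,len(q),cv2.minAreaRect(q[:,:2].astype(np.float32)),np.median(q[:,2]))
print(need([.4845,-.1325,.02],down(-1.6)))
E
```

```text
rib 663 ((0.48322945833206177, -0.13092543184757233), (0.04909887909889221, 0.011482268571853638), 88.2980728149414) 0.04779822953575544
plate 7533 ((0.4888211190700531, -0.1317863017320633), (0.08999980241060257, 0.10526904463768005), 87.87960052490234) 0.012979168408397405
all 8926 ((0.47132790088653564, -0.13107386231422424), (0.09012433141469955, 0.1402871459722519), 87.87732696533203) 0.012819193934413442
(array([-0.0084,  0.0023,  0.4376]), array([0.0017, 0.0008, 0.0035]))
```

View pics/w1.png

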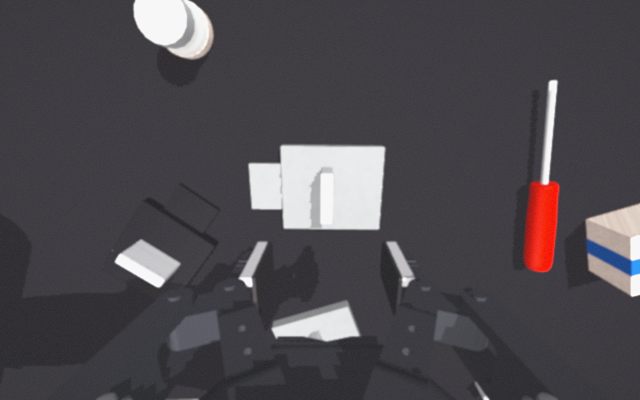

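The wrist view shows the tongued cover centred at (330,190), with its rib at (327,197) and tongue at (265,187) on the left. The grasp is aligned, so I'll descend.

Request:
step_arm:
  targets:
    - [[-0.005,0.002,0.1],[0,0,-0.005]]
    - [[-0.005,0.002,0.2],[0,0,-0.01]]
    - [[-0.005,0.002,0.28],[0,0,-0.01]]
    - [[-0.005,0.002,0.34],[0,0,-0.01]]
    - [[-0.005,0.002,0.38],[0,0,-0.01]]
    - [[-0.005,0.002,0.41],[0,0,-0.01]]
    - [[-0.005,0.002,0.43],[0,0,-0.01]]
    - [[-0.005,0.002,0.43],[0,0,-0.01]]

```text
time_s: 3.07
position: [0.484, -0.1316, 0.0212]
tool_rot: [[0.018, 1.0, -0.0], [1.0, -0.018, 0.0], [0.0, -0.0, -1.0]]
ft_force: [-1.0, 0.6, -1.0]
grip_width: 0.0598
gripper_force: 0.0
```

Request:
step_arm:
  targets:
    - [[0,0,0],[0,0,0]]
    - [[0,0,0],[0,0,0]]
    - [[0,0,0],[0,0,0]]
    - [[0,0,0],[0,0,0]]
    - [[0,0,0],[0,0,0]]
    - [[0,0,0],[0,0,0]]
    - [[0,0,0],[0,0,0]]
  jaw: 0
  grip_force: 100

```text
time_s: 3.65
position: [0.4841, -0.1318, 0.0222]
tool_rot: [[0.018, 1.0, 0.001], [1.0, -0.018, -0.001], [-0.001, 0.001, -1.0]]
ft_force: [-0.6, 2.3, 6.9]
grip_width: 0.01
gripper_force: 98.3
```

Gripped (98 N). Lifting straight up, then carrying it toward the housing.

Request:
step_arm:
  targets:
    - [[0,0,-0.03],[0,0,0]]
    - [[0,0,-0.1],[0,0,0]]
    - [[0,0,-0.2],[0,0,0]]
    - [[0,0,-0.3],[0,0,0]]
    - [[0,0,-0.4],[0,0,0]]
    - [[0,0,-0.5],[0,0,0]]
    - [[0,0,-0.58],[0,0,0]]
    - [[0,0,-0.6],[0,0,0]]
    - [[0,0,-0.6],[0,0,0]]

```text
time_s: 4.4
position: [0.4842, -0.1318, 0.2029]
tool_rot: [[0.018, 1.0, 0.003], [1.0, -0.018, -0.002], [-0.002, 0.003, -1.0]]
ft_force: [-0.1, -0.4, -2.4]
grip_width: 0.0105
gripper_force: 97.9
```

```bash
cat >> h.py <<'E'
H=np.array([.562,.2145,0]); HY=5.1
def tip(x,z,t,y=0,off=(.082,0,.022)):
    R=down(HY,t); Rc=Ro.from_euler("z",HY,degrees=True).as_matrix()
    Rb=Rc@Ro.from_euler("y",-t,degrees=True).as_matrix()
    return H+Rc@np.array([x,y,z])+Rb@np.array(off),R
E
python3 - <<'E'
from h import *
s=env.observe(); print(s["position"],s["ft_force"],s["grip_width"])
p,R=tip(-.042,.15,15); print(p,need(p,R))
i,P=grab("wrist"); 
z=P[...,2]; T=s["tool_rot"]; p=s["position"]
m=(abs(P[...,1]+.13)<.08)&(abs(P[...,0]-.475)<.12)&(z>.1)
for v in P[m][::max(1,m.sum()//15)]: print(np.round(T.T@(v-p)*1000))
E
```

```text
[ 0.4841608  -0.13179497  0.20286678] [-0.10378499 -0.36974255 -2.43959298] 0.010515324068296826
[0.59338715 0.21730123 0.19247353] (array([1.1701, 0.343 , 0.0338]), array([-0.3293,  0.02  , -0.1351]))
[ 45. -45.  22.]
[ 33. -46.  10.]
[ 21. -17.   9.]
[ 9. 23. 10.]
[  6. -13. -10.]
[ 10.  11. -36.]
[ 12. -11. -54.]
[  4. -25. -55.]
[ 17. -19. -76.]
[ 18.  -9. -83.]
[ 17.  18. -85.]
[ 11. -57. -84.]
[ 18.  15. -92.]
[ 12.  23. -89.]
[ 20.  -9. -98.]
[ 11.  60. -93.]
```

Request:
step_arm:
  targets:
    - [[0.06,0.02,0],[0,0,0]]
    - [[0.16,0.05,0],[-0.03,0,-0.02]]
    - [[0.27,0.08,0],[-0.06,0,-0.04]]
    - [[0.38,0.11,0],[-0.1,0,-0.06]]
    - [[0.49,0.14,0],[-0.15,0,-0.08]]
    - [[0.6,0.17,0],[-0.2,0.01,-0.1]]
    - [[0.7,0.2,0],[-0.25,0.01,-0.12]]
    - [[0.79,0.23,0],[-0.3,0.02,-0.13]]
    - [[0.85,0.25,0],[-0.33,0.02,-0.135]]
    - [[0.87,0.26,0],[-0.33,0.02,-0.135]]

```text
time_s: 5.28
position: [0.5653, 0.1303, 0.1987]
tool_rot: [[-0.091, 0.964, 0.252], [0.996, 0.088, 0.026], [0.003, 0.253, -0.968]]
ft_force: [-0.5, -0.0, -1.8]
grip_width: 0.0102
gripper_force: 97.7
```

```bash
python3 - <<'E'
from h import *
p,R=tip(-.042,.14,15); print(need(p,R))
i,P=grab("scene"); save("s1",i)
i,P=grab("wrist"); z=P[...,2]
for n,a,b,x0 in(("ledge",.098,.107,.40),("rim",.087,.0945,.4),("floor",.07,.08,.4)):
    m=(z>a)&(z<b)&(abs(P[...,0]-.56)<.13)&(abs(P[...,1]-.2145)<.12); q=P[m]
    if len(q)>20: print(n,len(q),cv2.minAreaRect(q[:,:2].astype(np.float32)),np.median(q[:,2]))
E
```

```text
(array([0.2801, 0.1018, 0.0834]), array([-0.0079, -0.0041,  0.0021]))
ledge 13228 ((0.48465242981910706, 0.19819658994674683), (0.04551073536276817, 0.14841045439243317), 5.05401611328125) 0.10201396551177154
rim 9521 ((0.583663821220398, 0.21668052673339844), (0.16738933324813843, 0.15071211755275726), 9.51735782623291) 0.08989437174365648
floor 13950 ((0.5707939863204956, 0.2166755050420761), (0.1324862837791443, 0.11081799864768982), 5.0032196044921875) 0.07399353610288109
```

```bash
sed -i 's/^H=.*/H=np.array([.561,.2157,0]); HY=5.05/' h.py; python3 - <<'E'
from h import *
for a in((-.04,.14,15),(-.04,.08,15)):
  p,R=tip(*a); print(need(p,R))
E
```

```text
(array([0.2906, 0.103 , 0.0859]), array([-0.0079, -0.0031,  0.002 ]))
(array([0.2902, 0.0524, 0.2794]), array([-0.0079, -0.0031,  0.002 ]))
```

View pics/s1.png

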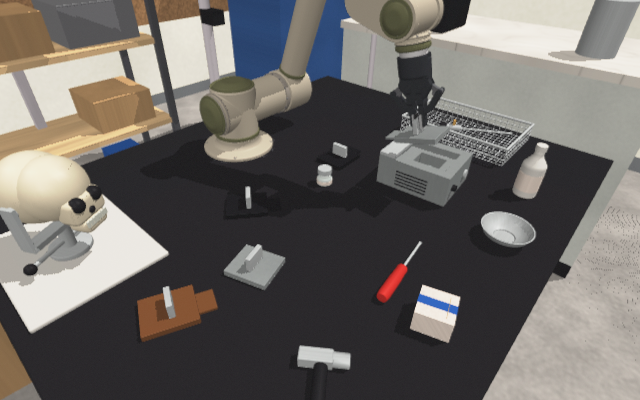

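The scene view shows the cover held tilted tongue-down at (420,133), just above the housing. The plain cover is untouched at (255,266).

Request:
step_arm:
  targets:
    - [[0.08,0.03,0.02],[0,0,0]]
    - [[0.16,0.06,0.04],[0,0,0]]
    - [[0.23,0.09,0.06],[-0.005,0,0]]
    - [[0.27,0.1,0.08],[-0.008,-0.003,0.002]]
    - [[0.29,0.103,0.086],[-0.008,-0.003,0.002]]
    - [[0.29,0.103,0.086],[-0.008,-0.003,0.002]]
    - [[0.29,0.103,0.086],[-0.008,-0.003,0.002]]

```text
time_s: 5.97
position: [0.595, 0.2167, 0.184]
tool_rot: [[-0.086, 0.962, 0.26], [0.996, 0.083, 0.022], [-0.001, 0.261, -0.965]]
ft_force: [-0.0, 0.2, -2.0]
grip_width: 0.0104
gripper_force: 97.8
```

```bash
python3 - <<'E'
from h import *
for a in((-.04,.14,15),(-.04,.081,15),(-.072,.081,15)):
  p,R=tip(*a); print(need(p,R))
i,P=grab("side"); save("sd1",cv2.resize(i[20:160,250:430],None,fx=4,fy=4,interpolation=cv2.INTER_CUBIC))
# held cover pose: points in tool frame
s=env.observe(); T=s["tool_rot"]
for c in("side","scene","wrist"):
  i,P=grab(c); q=(P-s["position"])@T; m=(abs(q[...,2]-.013)<.012)&(abs(q[...,0])<.07)&(abs(q[...,1]+.02)<.11)&(P[...,2]>.115)
  q=q[m]; print(c,len(q),cv2.minAreaRect(q[:,:2].astype(np.float32)) if len(q)>9 else 0, np.percentile(q[:,1],[1,99]),np.polyfit(q[:,1][abs(q[:,2]-.009)<.004],q[:,2][abs(q[:,2]-.009)<.004],1))
E
```

```text
(array([ 0.0068, -0.0028,  0.0046]), array([ 0.0032,  0.0014, -0.0024]))
(array([ 0.0069, -0.0542,  0.1944]), array([ 0.0032,  0.0014, -0.0024]))
(array([ 0.0067, -0.1572,  0.1665]), array([ 0.0032,  0.0014, -0.0024]))
side 988 ((-0.00039508193731307983, -0.011901669204235077), (0.09912218153476715, 0.13978512585163116), 0.5797351598739624) [-0.07977887  0.05686079] [-0.00261246  0.00799876]
scene 788 ((-0.0005610547959804535, -0.011758767068386078), (0.09555280953645706, 0.14172127842903137), 0.5567678213119507) [-0.07928415  0.05847129] [0.00266254 0.00924123]
wrist 20238 ((0.008044067770242691, -0.012175150215625763), (0.07516501098871231, 0.14041760563850403), 0.12366365641355515) [-0.08016297  0.05654927] [0.00046737 0.00894952]
```

View pics/sd1.png

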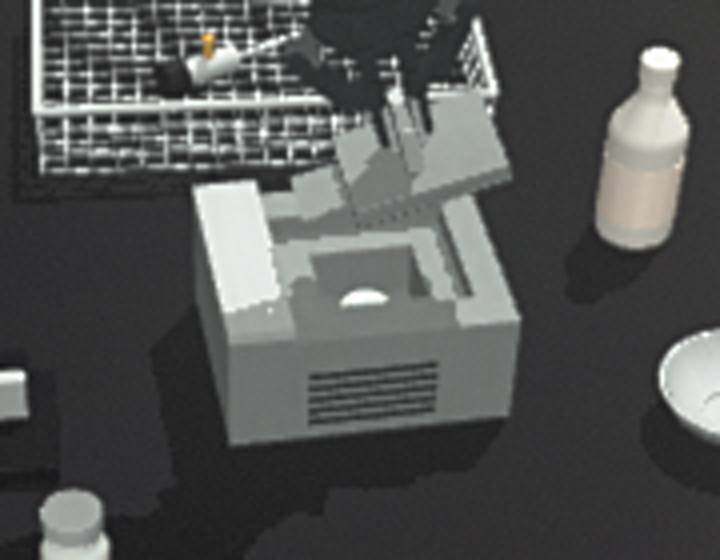

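The crop shows the cover held tilted above the recess, with its tongue at (315,185) above and just far of the ledge at (235,240). In-hand pose is confirmed: tip at tool y -82 mm, underside at +23 mm. I'll lower it now, then slide under the ledge.

Request:
step_arm:
  targets:
    - [[0.007,-0.01,0.02],[0.003,0.001,-0.002]]
    - [[0.007,-0.018,0.05],[0.003,0.001,-0.002]]
    - [[0.007,-0.026,0.08],[0.003,0.001,-0.002]]
    - [[0.007,-0.034,0.11],[0.003,0.001,-0.002]]
    - [[0.007,-0.042,0.14],[0.003,0.001,-0.002]]
    - [[0.007,-0.048,0.165],[0.003,0.001,-0.002]]
    - [[0.007,-0.052,0.182],[0.003,0.001,-0.002]]
    - [[0.007,-0.054,0.192],[0.003,0.001,-0.002]]
    - [[0.007,-0.054,0.192],[0.003,0.001,-0.002]]

```text
time_s: 6.92
position: [0.5944, 0.2198, 0.1239]
tool_rot: [[-0.088, 0.962, 0.258], [0.996, 0.085, 0.023], [0.0, 0.259, -0.966]]
ft_force: [1.1, 0.6, -1.8]
grip_width: 0.0104
gripper_force: 97.8
```

```bash
python3 - <<'E'
from h import *
for a in((-.04,.081,15),(-.074,.080,15)):
  p,R=tip(*a); print(need(p,R))
print(env.observe()["ft_force"])
i,P=grab("side"); save("sd2",cv2.resize(i[40:140,280:400],None,fx=5,fy=5,interpolation=cv2.INTER_CUBIC))
E
```

```text
(array([-0.0039, -0.0007,  0.0012]), array([ 0.0007, -0.0004,  0.0003]))
(array([-0.0038, -0.111 , -0.025 ]), array([ 0.0007, -0.0004,  0.0003]))
[ 1.060183    0.56417008 -1.82555775]
```

View pics/sd2.png

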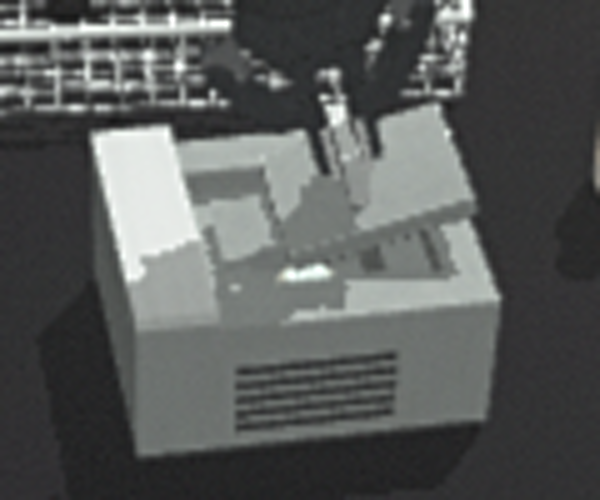

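The tongue is down in the recess at (225,220), beside the ledge, with no contact force. Sliding it under the ledge.

Request:
step_arm:
  targets:
    - [[0,-0.012,-0.003],[0,0,0]]
    - [[-0.001,-0.026,-0.006],[0,0,0]]
    - [[-0.002,-0.04,-0.009],[0,0,0]]
    - [[-0.003,-0.054,-0.012],[0,0,0]]
    - [[-0.004,-0.068,-0.015],[0,0,0]]
    - [[-0.004,-0.082,-0.018],[0,0,0]]
    - [[-0.004,-0.096,-0.022],[0,0,0]]
    - [[-0.004,-0.108,-0.025],[0,0,0]]
    - [[-0.004,-0.111,-0.025],[0,0,0]]
    - [[-0.004,-0.111,-0.025],[0,0,0]]

```text
time_s: 7.8
position: [0.5604, 0.2157, 0.1233]
tool_rot: [[-0.088, 0.962, 0.259], [0.996, 0.085, 0.023], [0.0, 0.26, -0.966]]
ft_force: [0.1, -0.2, -2.8]
grip_width: 0.0105
gripper_force: 97.8
```

```bash
python3 - <<'E'
from h import *
for z,t in((.080,15),(.08,12),(.08,9),(.079,6),(.078,3),(.077,0)):
  p,R=tip(-.074,z,t); print(*need(p,R))
print(env.observe()["ft_force"])
i,P=grab("side"); save("sd3",cv2.resize(i[40:140,280:400],None,fx=5,fy=5,interpolation=cv2.INTER_CUBIC))
E
```

```text
[-0.     -0.0004  0.0026] [ 0.0021 -0.0005  0.0004]
[-0.      0.0031  0.017 ] [ 0.0687 -0.0005  0.0004]
[-0.      0.0057  0.0316] [ 0.1354 -0.0005  0.0004]
[-0.      0.0068  0.0495] [ 0.2021 -0.0005  0.0004]
[-0.      0.0071  0.0675] [ 0.2687 -0.0005  0.0004]
[-0.0001  0.0066  0.0855] [ 0.3354 -0.0005  0.0004]
[ 0.10242331 -0.17884941 -2.81723757]
```

View pics/sd3.png

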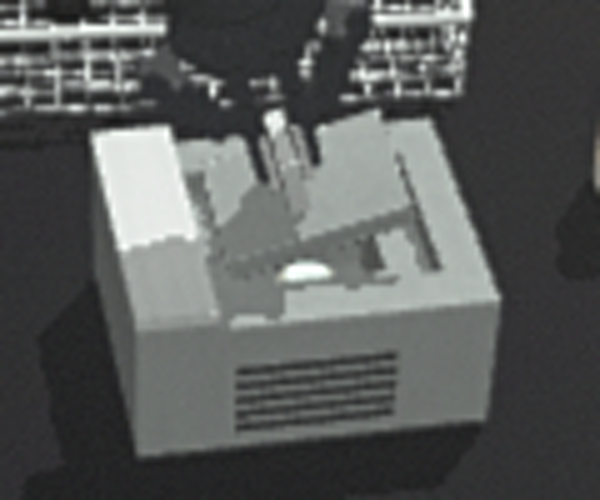

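The tongue has gone under the ledge at (205,210). The far end is raised clear of the far wall at (415,200). Swinging down.

Request:
step_arm:
  targets:
    - [[0,0.0015,0.009],[0.035,0,0]]
    - [[0,0.003,0.017],[0.068,0,0]]
    - [[0,0.0045,0.024],[0.1,0,0]]
    - [[0,0.0057,0.032],[0.135,0,0]]
    - [[0,0.0063,0.04],[0.168,0,0]]
    - [[0,0.0068,0.05],[0.202,0,0]]
    - [[0,0.007,0.058],[0.235,0,0]]
    - [[0,0.007,0.067],[0.268,0,0]]
    - [[0,0.007,0.076],[0.3,0,0]]
    - [[0,0.007,0.083],[0.33,0,0]]

```text
time_s: 8.68
position: [0.5696, 0.2164, 0.0994]
tool_rot: [[-0.088, 0.996, 0.003], [0.996, 0.088, 0.001], [0.0, 0.003, -1.0]]
ft_force: [0.2, -0.4, -2.6]
grip_width: 0.0104
gripper_force: 97.8
```

Request:
step_arm:
  targets:
    - [[0,0,0],[0.005,0,0]]
    - [[0,0,0.002],[0.005,0,0]]
    - [[0,0,0.004],[0.005,0,0]]
    - [[0,0,0.004],[0.005,0,0]]

```text
time_s: 9.02
position: [0.569, 0.2164, 0.0985]
tool_rot: [[-0.088, 0.996, 0.001], [0.996, 0.088, 0.0], [0.0, 0.001, -1.0]]
ft_force: [-0.1, 0.5, -2.7]
grip_width: 0.01
gripper_force: 97.8
```

```bash
python3 - <<'E'
from h import *
print(need(*tip(-.074,.075,0)))
s=env.observe(); print(s["ft_force"],s["position"])
for c in("side","wrist"):
  i,P=grab(c); q=(P-H)@Ro.from_euler("z",HY,degrees=True).as_matrix()
  for lo,hi in((-.03,-.01),(.03,.06)):
    m=(q[...,0]>lo)&(q[...,0]<hi)&(abs(q[...,1])<.04)&(abs(q[...,2]-.09)<.012); print(c,lo,m.sum(),np.median(q[m][:,2]))
  save("f_"+c,i)
E
```

```text
(array([-0.    , -0.0001,  0.0051]), array([ 0.001 , -0.0004,  0.0004]))
[-0.13459673  0.54981461 -2.7021971 ] [0.56900331 0.21641621 0.09854348]
side -0.03 124 0.09087652811224968
side 0.03 179 0.09104733033742288
wrist -0.03 3119 0.08945250491549571
wrist 0.03 4997 0.08938614342854095
```

It's flat and about 1 mm above the floor. I'll lower it the last bit and release with a partial opening.

Request:
step_arm:
  targets:
    - [[0,0,0.002],[0,0,0]]
    - [[0,0,0.004],[0,0,0]]
    - [[0,0,0.004],[0,0,0]]

```text
time_s: 9.37
position: [0.5691, 0.2164, 0.0973]
tool_rot: [[-0.088, 0.996, 0.0], [0.996, 0.088, 0.0], [0.0, 0.0, -1.0]]
ft_force: [0.1, 0.1, -2.7]
grip_width: 0.0105
gripper_force: 97.9
```

Request:
step_arm:
  targets:
    - [[0,0,0.004],[0,0,0]]
    - [[0,0,0.002],[0,0,0]]
    - [[0,0,0],[0,0,0]]
    - [[0,0,0],[0,0,0]]
    - [[0,0,0],[0,0,0]]
    - [[0,0,0],[0,0,0]]
  jaw: 42

```text
time_s: 9.87
position: [0.5692, 0.2164, 0.0974]
tool_rot: [[-0.088, 0.996, 0.001], [0.996, 0.088, 0.0], [0.0, 0.001, -1.0]]
ft_force: [0.3, -0.5, -0.9]
grip_width: 0.0421
gripper_force: 0.0
```

Request:
step_arm:
  targets:
    - [[0,0,-0.02],[0,0,0]]
    - [[0,0,-0.06],[0,0,0]]
    - [[0,0,-0.12],[0,0,0]]
    - [[0,0,-0.2],[0,0,0]]
    - [[0,0,-0.28],[0,0,0]]
    - [[0,0,-0.35],[0,0,0]]
    - [[0,0,-0.4],[0,0,0]]
    - [[0,0,-0.4],[0,0,0]]

```text
time_s: 10.53
position: [0.5702, 0.2166, 0.2213]
tool_rot: [[-0.088, 0.996, 0.007], [0.996, 0.088, 0.002], [0.001, 0.007, -1.0]]
ft_force: [0.1, -0.1, 0.7]
grip_width: 0.042
gripper_force: 0.0
```

```bash
python3 - <<'E'
from h import *
for c in("side","wrist"):
  i,P=grab(c); q=(P-H)@Ro.from_euler("z",HY,degrees=True).as_matrix()
  for lo,hi in((-.03,-.01),(.03,.06)):
    m=(q[...,0]>lo)&(q[...,0]<hi)&(abs(q[...,1])<.04)&(abs(q[...,2]-.09)<.012); print(c,lo,m.sum(),np.median(q[m][:,2]))
  m=(abs(q[...,2]-.121)<.007)&(abs(q[...,0])<.06)&(abs(q[...,1])<.06); print(m.sum(),cv2.minAreaRect(q[m][:,:2].astype(np.float32)))
  save("g_"+c,cv2.resize(i[40:140,280:400],None,fx=5,fy=5) if c=="side" else i)
E
```

```text
side -0.03 135 0.08932918832549072
side 0.03 185 0.0896570547078086
66 ((0.007598313968628645, 0.0007654484361410141), (0.05480813607573509, 0.01271362416446209), 89.88046264648438)
wrist -0.03 1474 0.08801389000969011
wrist 0.03 2199 0.08798186259557686
709 ((0.00817897729575634, 0.000844055786728859), (0.011761325411498547, 0.04913652688264847), 0.23209691047668457)
```

View pics/g_side.png

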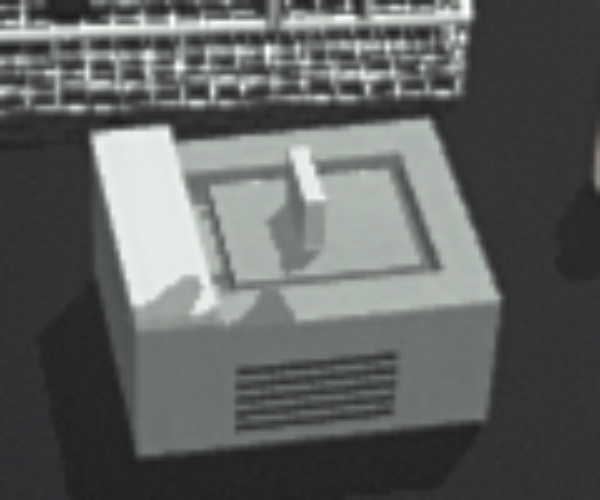

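The cover lies flat and centred in its recess (rib at (308,205)), with the tongue under the ledge. The measured tip is at x ≈ -74 mm, y ≈ 1 mm, and the gripper is clear.

```bash
python3 -c "
from rig import close_job
print(close_job())"
```

```text
the job is handed in; nothing more can be done
None
```

The tongued cover is seated flat in the lamp bay with its tongue under the ledge and has been released. The plain cover was not touched, and the job was handed in at about 11 s; no verdict was returned.

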